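Clamp a carved printing block with the thumbscrew

TASK

Slide the carved wooden printing block lengthwise into the green bench clamp, along between its two side guides and under the bridge, until its end is fully home against the back stop, and let go of it. Then turn the brass knurled thumbscrew clockwise until its foot seats and holds the block firmly, stopping as soon as the resistance clearly rises so that the wood is not crushed. Handle the block gently, leave the jar, bowl and tape roll where they are, and finish with the gripper clear of everything.

Things in the scene. Friction and masses are not known exactly. Their poses are not given: they have to be found in the camera images.
- clamp: Bench clamp fixed to the table: green base plate 105 x 110 x 8 mm, aluminium side guides 46 mm high, green bridge across them at x = 22 to 48 mm, 62 to 72 mm high. Origin on the table surface midway between the guides; its +x is the way the block slides in, z up. The guides leave a gap 53 mm wide from x = 7 to 60 mm, flared at the mouth from x = -13 mm
- bed (a point): point 30 mm above the table at the clamp's front, on the channel's middle line (clamp frame x = -40 mm). Here begins the cork packing board, 46 mm wide, on which the block slides as far as the stop; its top is 29 to 31 mm above the table, different each start. A block that is home overhangs it by 60 mm towards -x
- stop (a point): point on the front face of the clamp's back stop (clamp frame x = 60 mm, y = 0), 42 mm above the table; the block's leading end must touch this face
- block: carved beech printing block, 160 x 50 x 24 mm (x, y, z), about 125 g, lying flat with a dark leaf pattern on top; origin at the centre of its underside, x along its length. The +x end is the leading end that goes under the screw; it is bare, while the pattern runs from 23 mm ahead of the middle to 67 mm behind it, where the block can be held across its 50 mm width
- knob (a point): centre of the thumbscrew's brass knurled head, 32 mm in diameter and 22 mm tall, on the vertical screw axis at clamp frame x = 35 mm, y = 0. At the start it is about 104 mm above the table; it goes down 1.59 mm per radian (10 mm a turn) as the screw is tightened. Clear room below the head down to the bridge, at least 13 mm
- thumbscrew (a joint): screw angle, rad, growing clockwise from above (tightening); starts at 0 to 0.9. The foot meets the block at 2 to 4, different each start: feel for it. It runs free with 0.05 N m; past first touch the clamping force climbs 35 to 45 N per rad and the turning torque about 0.5 N m per rad (less at a pause). Fingers gripping lightly (10 N) slip on the head at about 30 N clamping. Stays where left
- jar: amber glass jar with steel lid, 64 mm in diameter, 100 mm tall, origin at the centre of its underside; leave alone
- bowl: small steel bowl, 110 mm across, 45 mm tall, origin at the centre of its underside; leave alone
- tape: yellow tape roll lying flat, 80 mm across, 24 mm tall, origin at the centre of its underside; leave alone
Not all that is in view belongs to the job. Of the things that look like the block, take the one that is farthest to the robot's left at the start.

How it is judged:
By the outcome, as a careful person would: the job done as asked, in the order asked, and still so for the second after the job is handed in, with the robot touching nothing.
It also fails if it takes over 72 s, if anything falls off the work surface, if the arm or the gripper's body presses on something with over 40 N, if the wrist force passes 120 N, or if a joint passes its speed limit or range.

ROBOT

A 6-joint arm with a two-finger parallel gripper is mounted at the origin on the work surface. World frame = base frame: x ahead of the robot, y to its left, z up, the work surface at z = 0. Lengths are in m, angles in rad, forces in N, time in s.
With the tool pointing down it reaches from about 0.2 to 0.875 m from the base axis. Payload 3.4 kg.
Tool frame: the origin (TCP) lies at the very end of the fingers, on their centre line; the grasp point (between the pads) lies 19 mm behind it (r.grip_depth is the distance from the TCP to the grasp point, in m); z points along the fingers, y is the line along which they close (so a half turn about z gives the same grasp; the last joint's range is limited). The gripper opens to 94 mm and grips with 3 to 60 N. Pads are 16 mm wide; open, the fingers measure 119 mm over their backs; the gripper's body (75 mm by 177 mm) begins 78 mm behind the grasp point.
Start: joints at [1.129, 0.276, 1.505, -0, 1.361, -0.121], TCP at [0.181, 0.546, 0.205] pointing down, gripper open.
Joint ranges: [-2.89, 2.89], [-0.75, 2.08], [0.22, 2.7], [-1.18, 4.32], [0.11, 2.71], [-2.7, 2.7]. Speed limits (rad/s): [2.57, 2.57, 3.14, 3.14, 3.14, 3.14].

INTERFACE

Orientations are given as a unit quaternion [w, x, y, z].
In Python, from workcell import monitor, imaging, sign_off, r gives the robot as it stands.
- The arm moves only by the tool drive_tool, never from a script. Its argument "deltas" is a list of rows, each a list of 7 numbers: the shift along the tool's x, y, z in m, then the turn, a rotation vector about the tool's x, y, z in rad, then the finger opening in m, from 0 to 0.094. In form: [[dx, dy, dz, rx, ry, rz, fingers], ...]. A call has 1 to 5 rows; each row shifts and turns the commanded pose from where the row before left it, along the tool's axes as they then stand; what a row does not reach is not made up. A row lasts 1/12 s, in which the tool goes at most 41.7 mm and 7.16 degrees, less where a joint would pass 70% of its speed; a pose out of reach is approached as far as the arm can. A call with a gripper value outside its range is refused whole. The fingers move at their own pace and stop on an object; "force" is the grip in N (left out, the last holds). Time passes only in rows, so rows that do not move let the fingers close. It gives the time, the measured TCP pose, the force, the opening and the grip force at its end, in the units of the state.
- monitor.sense(): the state, without advancing time (a new reading comes with each control period).
- imaging.capture(name): name is "side" or "top"; returns a dict with "pixels" (480x640x3 uint8, red, green, blue), "depth" (480x640 float32, m along the optical axis (not along the pixel's ray), 0 where there is no reading), "camera_matrix" (3x3 intrinsics, pixels), "R" (3x3) and "t" (3): a world point X has camera coordinates R X + t. Camera axes: x right, y down, z forward; pixel columns grow to the right and rows downward; lengths in m; the calibration is good to about 2 mm. A picture is of the moment at which its call begins.
- sign_off(): hands the job in; it is judged then, once.
The state is a dict: "clock": time; "joint_positions": joint angles; "joint_vel": joint speeds; "joint_efforts": joint torques, N m; "tcp_pos": TCP position; "tool_rot": TCP orientation; "wrist_force": force on the tool from outside, world axes, zero at the start; "wrist_torque": the same for the moment, N m; "opening": opening from 0.0 (shut) to 1.0 (fully open); "finger_force": force on a finger pad.
Only numpy, scipy, OpenCV 4.12 (cv2) and the standard library are available. Lean on these libraries where they do the work, as an engineer would, in place of code of your own. Each camera call takes 0.05 s, during which the arm holds its last target. There are 200 camera calls.

## Working session

There is one attempt and no reset: what is moved stays moved. The work goes in short steps, Python scripts to look and compute and a tool call to move; the robot and the scene stay as the last step left them, time stands still between calls to the robot, and variables do not carry over. Pictures are saved under pics/ and viewed, at most 10 in all, crops included, and the job is handed in when it is done.

Besides the shell and the picture viewer there is one more tool, called after "Emit:" as a command line: name --pt "numbers of a row" for each row, then --argument value for the rest. drive_tool: Moves the arm, as the interface text tells. Its arguments: {"type":"object","properties":{"deltas":{"type":"array","items":{"type":"array","items":{"type":"number"}}},"force":{"type":"number"}},"required":["deltas"]}

```bash
mkdir -p pics; ls; cat > h.py <<'E'
import numpy as np, cv2
from workcell import monitor, imaging, sign_off, r
def cap(n,save=None):
    c=imaging.capture(n)
    if save: cv2.imwrite('pics/'+save+'.png',c['pixels'][:,:,::-1])
    return c
def pts(c):
    K=c['camera_matrix'];d=c['depth'];v,u=np.indices(d.shape)
    P=np.stack([(u-K[0,2])/K[0,0]*d,(v-K[1,2])/K[1,1]*d,d],-1)
    return (P-c['t'])@c['R']   # R^T (P-t)
def ray(c,uv,z):
    K=c['camera_matrix'];uv=np.atleast_2d(uv).astype(float)
    D=np.c_[(uv-K[[0,1],[2,2]])/K[[0,1],[0,1]],np.ones(len(uv))]@c['R']
    C=-c['R'].T@c['t']
    return C+D*((z-C[2])/D[:,2])[:,None]
def proj(c,X):
    p=np.atleast_2d(X)@c['R'].T+c['t'];q=p@c['camera_matrix'].T
    return q[:,:2]/q[:,2:]
E
python3 - <<'E'
from h import *
for n in('top','side'):
    c=cap(n,n+'0'); np.savez(n+'0.npz',**c); print(n,-c['R'].T@c['t'],c['R'],c['camera_matrix'])
print(monitor.sense(), r.grip_depth)
E
```

```text
pics
top [0.38064794 0.00510303 1.20863759] [[-0.00176146 -0.99999081 -0.00390904]
 [-0.98482381  0.00241313 -0.17354029]
 [ 0.17354813  0.00354403 -0.98481901]] [[487.61583482   0.         331.51473725]
 [  0.         487.61583482 245.57697504]
 [  0.           0.           1.        ]]
side [0.50577019 0.86699273 0.86775498] [[-0.99473689 -0.10121478  0.01593995]
 [-0.07830875  0.65066479 -0.75531654]
 [ 0.06607763 -0.75258946 -0.65516627]] [[570.02099921   0.         317.09279707]
 [  0.         570.02099921 236.93886892]
 [  0.           0.           1.        ]]
{'clock': 0.1, 'joint_positions': array([ 1.12897575e+00,  2.76521874e-01,  1.50597357e+00,  2.36467283e-05,
        1.36068438e+00, -1.20948091e-01]), 'joint_vel': array([-0.00029183, -0.0020388 , -0.00218442, -0.00058964, -0.00019061,
       -0.00103666]), 'joint_efforts': array([ 3.07746421e-03, -4.05457199e+01, -2.37780261e+01,  7.05928425e-02,
        2.99281650e-02, -3.68171686e-05]), 'tcp_pos': array([0.18110972, 0.54521821, 0.20471   ]), 'tool_rot': array([-2.31473291e-04,  1.59751256e-01,  9.87156982e-01, -7.59162027e-04]), 'wrist_force': array([ 0.33345632, -0.33780672, -0.29947398]), 'wrist_torque': array([ 0.02450232, -0.03340155,  0.03714652]), 'finger_force': 0.0, 'opening': 1.0018793362929634} 0.0188
```

View pics/top0.png

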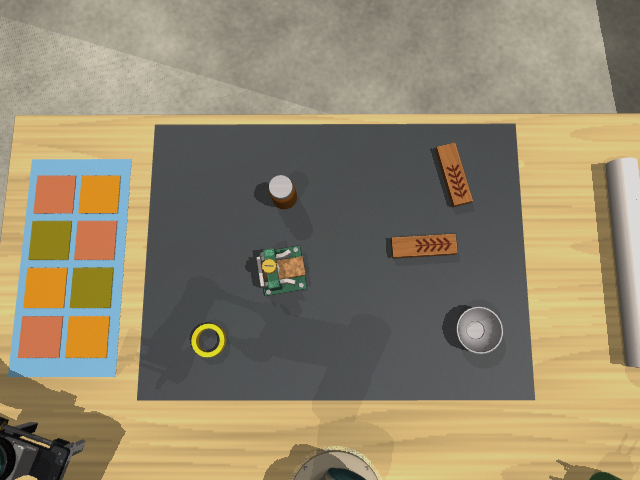

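View pics/side0.png

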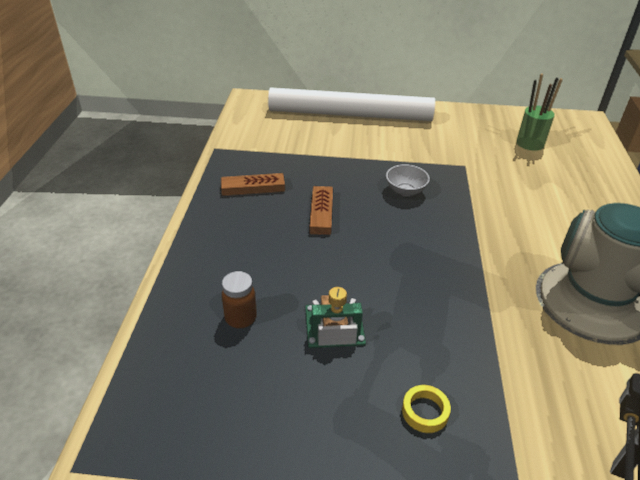

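The top view shows the leftmost look-alike block at (424,245) with its bare end to the left. The clamp is at (280,270) with its mouth facing right and the stop on its left, so clamp +x is roughly world +y. The side view agrees, with the clamp at (335,320) and the block at (321,210).

```bash
python3 - <<'E'
from h import *
c=dict(np.load('top0.npz')); s=dict(np.load('side0.npz'))
a=cv2.resize(c['pixels'][235:305,245:325],None,fx=5,fy=5,interpolation=cv2.INTER_CUBIC)
b=cv2.resize(s['pixels'][280:355,295:375],None,fx=5,fy=5,interpolation=cv2.INTER_CUBIC)
b=cv2.resize(b,(400,375));a=cv2.copyMakeBorder(a,0,25,0,0,cv2.BORDER_CONSTANT)
cv2.imwrite('pics/clamp0.png',np.hstack([a,b])[:,:,::-1])
for n,q in(('top',c),('side',s)):
    P=pts(q); hsv=cv2.cvtColor(q['pixels'],cv2.COLOR_RGB2HSV)
    print(n,'table z',np.median(P[350:390,400:450,2]) if n=='top' else np.median(P[400:440,200:300,2]))
    # block: wood hue in region
    m=((hsv[...,0]<18)&(hsv[...,1]>110)).astype(np.uint8)
    R=(P[...,0]>.25)&(P[...,0]<.5)&(P[...,1]<-.1)&(P[...,1]>-.3)
    t=(m>0)&R&(P[...,2]>.019)&(P[...,2]<.029)
    xy=P[t][:,:2].astype(np.float32); print('block',t.sum(),np.median(P[t][:,2]),cv2.minAreaRect(xy))
    mm=cv2.morphologyEx((m>0)&R,cv2.MORPH_CLOSE,np.ones((7,7))) if 0 else ((m>0)&R).astype(np.uint8)
    k=max(cv2.findContours(mm,0,2)[0],key=cv2.contourArea).reshape(-1,2)
    print(' rays',cv2.minAreaRect(ray(q,k,.024)[:,:2].astype(np.float32)))
    # clamp
    R=(P[...,0]>.22)&(P[...,0]<.45)&(P[...,1]<.25)&(P[...,1]>.0)
    y=R&(hsv[...,0]>18)&(hsv[...,0]<32)&(hsv[...,1]>110)&(P[...,2]>.085)
    print('knob',y.sum(),P[y].mean(0),P[y].min(0),P[y].max(0))
    tp=y&(P[...,2]>.11); print(' knobtop',tp.sum(),(P[tp].min(0)+P[tp].max(0))/2)
    g=R&(hsv[...,0]>45)&(hsv[...,0]<90)&(hsv[...,1]>80)
    br=g&(P[...,2]>.066); bs=g&(P[...,2]<.014)&(P[...,2]>.003)
    print('bridge',br.sum(),np.median(P[br][:,2]),cv2.minAreaRect(P[br][:,:2].astype(np.float32)))
    print('base',bs.sum(),cv2.minAreaRect(P[bs][:,:2].astype(np.float32)))
    co=R&(hsv[...,0]<18)&(hsv[...,1]>80)&(P[...,2]>.024)&(P[...,2]<.036)
    print('cork',co.sum(),np.median(P[co][:,2]),cv2.minAreaRect(P[co][:,:2].astype(np.float32)))
E
```

```text
top table z -0.00032968940512893244
block 0 nan ((0.0, 0.0), (0.0, 0.0), 0.0)
  return _methods._mean(a, axis=axis, dtype=dtype,
  ret = ret.dtype.type(ret / rcount)
Traceback (most recent call last):
ValueError: max() iterable argument is empty
```

View pics/clamp0.png

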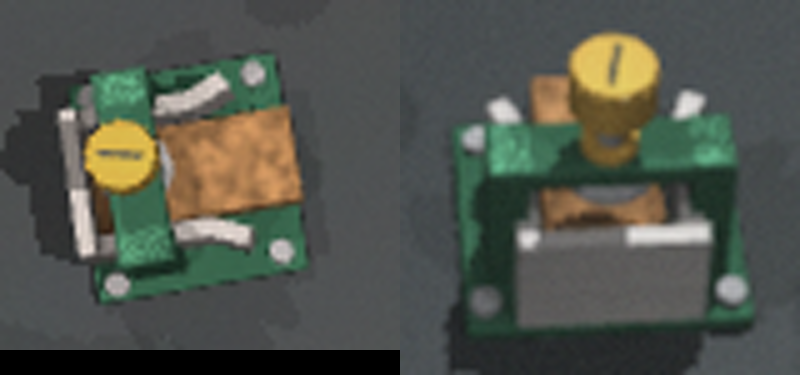

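The crop shows the knob in the top view near (269,266). The channel runs right to left and is turned about 9° so that its stop end is nearer the robot. The cork board and both flared guides are visible. My region limits were wrong (x is about 0.59), so I'm fixing them.

```bash
cat > m.py <<'E'
from h import *
def rect(P):
    if len(P)<5: return None
    (x,y),(w,h),a=cv2.minAreaRect(P[:,:2].astype(np.float32)); return np.round([x,y,w,h,a],4)
if __name__=='__main__':
  for n in('top','side'):
    q=dict(np.load(n+'0.npz'))
    P=pts(q); hsv=cv2.cvtColor(q['pixels'],cv2.COLOR_RGB2HSV).astype(int)
    H,S=hsv[...,0],hsv[...,1]
    R=(P[...,0]>.5)&(P[...,0]<.66)&(P[...,1]<-.1)&(P[...,1]>-.33)
    if n=='side': R[:,:295]=0
    m=(H<20)&(S>90)&R
    t=m&(P[...,2]>.019)&(P[...,2]<.029)
    print(n,'block',m.sum(),t.sum(),np.median(P[t][:,2]),rect(P[t]))
    k=max(cv2.findContours(m.astype(np.uint8),0,2)[0],key=cv2.contourArea).reshape(-1,2)
    print(' rays',rect(ray(q,k,.024)))
    R=(P[...,0]>.43)&(P[...,0]<.65)&(P[...,1]<.22)&(P[...,1]>.03)
    y=R&(H>18)&(H<32)&(S>110)&(P[...,2]>.085)
    print('knob',y.sum(),P[y].min(0),P[y].max(0))
    tp=y&(P[...,2]>.11); print(' knobtop',tp.sum(),np.median(P[tp],0),rect(P[tp]))
    k=max(cv2.findContours(y.astype(np.uint8),0,2)[0],key=cv2.contourArea)
    print(' top rays',ray(q,cv2.minEnclosingCircle(k)[0],.115))
    g=R&(H>45)&(H<90)&(S>80)
    br=g&(P[...,2]>.066); bs=g&(P[...,2]<.014)&(P[...,2]>.003)
    print('bridge',br.sum(),np.median(P[br][:,2]),rect(P[br]))
    print('base',bs.sum(),rect(P[bs]))
    co=R&(H<20)&(S>80)&(P[...,2]>.024)&(P[...,2]<.036)
    print('cork',co.sum(),np.median(P[co][:,2]),rect(P[co]))
E
python3 m.py
```

```text
top block 1375 1232 0.02309037840978316 [ 0.5909 -0.2188  0.0506  0.1596  3.5587]
 rays [ 0.5892 -0.2178  0.0525  0.1621  3.3686]
knob 169 [0.51206248 0.13513373 0.09662502] [0.54316601 0.16692672 0.11957284]
 knobtop 148 [0.52714683 0.15122704 0.11385038] [5.27800e-01 1.52000e-01 2.98000e-02 3.11000e-02 5.34559e+01]
 top rays [[0.52681332 0.15052135 0.115     ]]
bridge 278 0.07088555023264984 [0.5279 0.1511 0.0927 0.0255 9.9106]
base 385 [0.5315 0.132  0.1092 0.1029 9.7291]
cork 498 0.02872524993693901 [0.5324 0.1274 0.0465 0.1004 9.6734]
side block 1020 857 0.02407151048521377 [ 0.5918 -0.2207  0.0496  0.1652  3.3811]
 rays [ 0.5918 -0.2064  0.0514  0.1874  3.3753]
knob 289 [0.51351236 0.13458397 0.09114263] [0.54488358 0.16884487 0.11888639]
 knobtop 191 [0.5289805  0.153718   0.11479814] [0.5293 0.1514 0.0309 0.0324 7.258 ]
 top rays [[0.52879787 0.16029606 0.115     ]]
bridge 453 0.07168474058633044 [0.5294 0.1519 0.0917 0.0278 9.9001]
base 267 [0.5327 0.1336 0.1085 0.1041 9.9256]
cork 202 0.029628667759009325 [0.5354 0.1152 0.0449 0.0812 9.5675]
```

The measurements agree: the clamp's +x heading is about 99.8° with the knob at (0.5285, 0.1515), and the block's heading is 93.45° with its centre at (0.591, -0.2195). I'll turn the tool first, then travel.

Emit:
drive_tool --pt "0 0 0 0 0 0.119 0.094" --pt "0 0 0 0 0 0.119 0.094" --pt "0 0 0 0 0 0.119 0.094" --pt "0 0 0 0 0 0.119 0.094" --pt "0 0 0 0 0 0.119 0.094" --force 18

```text
clock: 0.52
tcp_pos: [0.1812, 0.5453, 0.205]
tool_rot: [0.0, 0.445, 0.896, -0.001]
wrist_force: [0.6, -0.5, 0.1]
opening: 0.998
finger_force: 0.0
```

Emit:
drive_tool --pt "0 0 0 0 0 0.119 0.094" --pt "0 0 0 0 0 0.119 0.094" --pt "0 0 0 0 0 0.119 0.094" --pt "0 0 0 0 0 0.119 0.094" --pt "0 0 0 0 0 0.119 0.094"

```text
clock: 0.93
tcp_pos: [0.1811, 0.5454, 0.2049]
tool_rot: [0.0, 0.688, 0.726, -0.001]
wrist_force: [0.1, -0.1, -0.6]
opening: 1.001
finger_force: 0.0
```

Emit:
drive_tool --pt "-0.0325 0.0145 0 0 0 0 0.094" --pt "-0.0325 0.0145 0 0 0 0 0.094" --pt "-0.0325 0.0145 0 0 0 0 0.094" --pt "-0.0325 0.0145 0 0 0 0 0.094" --pt "-0.0325 0.0145 0 0 0 0 0.094"

```text
clock: 1.35
tcp_pos: [0.2636, 0.3862, 0.205]
tool_rot: [0.0, 0.685, 0.728, -0.0]
wrist_force: [0.6, -0.7, 0.2]
opening: 1.001
finger_force: 0.0
```

Emit:
drive_tool --pt "-0.0325 0.0145 0 0 0 0 0.094" --pt "-0.0325 0.0145 0 0 0 0 0.094" --pt "-0.0325 0.0145 0 0 0 0 0.094" --pt "-0.0325 0.0145 0 0 0 0 0.094" --pt "-0.0325 0.0145 0 0 0 0 0.094"

```text
clock: 1.77
tcp_pos: [0.3456, 0.2283, 0.2053]
tool_rot: [-0.0, 0.685, 0.728, -0.0]
wrist_force: [0.4, 0.8, 0.1]
opening: 1.002
finger_force: 0.0
```

Emit:
drive_tool --pt "-0.0325 0.0145 0 0 0 0 0.094" --pt "-0.0325 0.0145 0 0 0 0 0.094" --pt "-0.0325 0.0145 0 0 0 0 0.094" --pt "-0.0325 0.0145 0 0 0 0 0.094" --pt "-0.0325 0.0145 0 0 0 0 0.094"

```text
clock: 2.18
tcp_pos: [0.4278, 0.0704, 0.2053]
tool_rot: [-0.0, 0.686, 0.728, 0.0]
wrist_force: [0.4, 1.1, 0.2]
opening: 1.004
finger_force: 0.0
```

Emit:
drive_tool --pt "-0.0325 0.0145 0 0 0 0 0.094" --pt "-0.0325 0.0145 0 0 0 0 0.094" --pt "-0.0325 0.0145 0 0 0 0 0.094" --pt "-0.0325 0.0145 0 0 0 0 0.094" --pt "-0.0325 0.0145 0 0 0 0 0.094"

```text
clock: 2.6
tcp_pos: [0.51, -0.0874, 0.2051]
tool_rot: [-0.0, 0.686, 0.728, -0.0]
wrist_force: [0.4, 0.2, -0.2]
opening: 1.003
finger_force: 0.0
```

Emit:
drive_tool --pt "-0.0325 0.0145 0 0 0 0 0.094" --pt "-0.0325 0.0145 0 0 0 0 0.094" --pt "-0.0325 0.0145 0 0 0 0 0.094" --pt "-0.0325 0.0145 0 0 0 0 0.094" --pt "-0.0325 0.0145 0 0 0 0 0.094"

```text
clock: 3.02
tcp_pos: [0.5922, -0.2452, 0.2048]
tool_rot: [-0.001, 0.686, 0.728, -0.0]
wrist_force: [0.5, 0.3, -0.4]
opening: 0.998
finger_force: 0.0
```

Emit:
drive_tool --pt "0 0 0.036 0 0 0 0.094" --pt "0 0 0.036 0 0 0 0.094" --pt "0 0 0.036 0 0 0 0.094" --pt "0 0 0.036 0 0 0 0.094" --pt "0 0 0.03 0 0 0 0.094"

```text
clock: 3.43
tcp_pos: [0.5905, -0.243, 0.0285]
tool_rot: [-0.001, 0.686, 0.728, -0.0]
wrist_force: [-0.5, -1.0, 0.9]
opening: 0.998
finger_force: 0.0
```

Emit:
drive_tool --pt "0 0 0.01 0 0 0 0.094" --pt "0 0 0.009 0 0 0 0.094" --pt "0 0 0.007 0 0 0 0.094" --pt "0 0 0 0 0 0 0.06" --pt "0 0 0 0 0 0 0.06" --force 15

```text
clock: 3.85
tcp_pos: [0.5929, -0.2441, 0.0068]
tool_rot: [0.001, 0.686, 0.728, 0.0]
wrist_force: [0.9, 1.0, -0.1]
opening: 0.89
finger_force: 0.0
```

Emit:
drive_tool --pt "0 0 0 0 0 0 0.054" --pt "0 0 0 0 0 0 0.04" --pt "0 0 0 0 0 0 0.04" --pt "0 0 0 0 0 0 0.04" --pt "0 0 0 0 0 0 0.04"

```text
clock: 4.27
tcp_pos: [0.5921, -0.2437, 0.0059]
tool_rot: [0.0, 0.686, 0.728, 0.0]
wrist_force: [-0.1, 0.7, 0.6]
opening: 0.541
finger_force: 1.0
```

Emit:
drive_tool --pt "0 0 0 0 0 0 0.04" --pt "0 0 0 0 0 0 0.04" --pt "0 0 0 0 0 0 0.04" --pt "0 0 0 0 0 0 0.04" --force 15

```text
clock: 4.6
tcp_pos: [0.5922, -0.2437, 0.0059]
tool_rot: [0.0, 0.686, 0.728, 0.0]
wrist_force: [-0.4, 1.1, 4.6]
opening: 0.531
finger_force: 15.0
```

Emit:
drive_tool --pt "0 0 -0.005 0 0 0 0.04" --pt "0 0 -0.01 0 0 0 0.04" --pt "0 0 -0.015 0 0 0 0.04" --pt "0 0 -0.015 0 0 0 0.04" --pt "0 0 -0.015 0 0 0 0.04"

```text
clock: 5.02
tcp_pos: [0.5916, -0.2435, 0.0662]
tool_rot: [-0.0, 0.686, 0.728, -0.0]
wrist_force: [-0.1, -0.4, -1.6]
opening: 0.533
finger_force: 15.0
```

```bash
python3 - <<'E'
from h import *
s=cap('side','lift')
im=cv2.imread('pics/lift.png')[120:320,240:420]; cv2.imwrite('pics/lift_c.png',cv2.resize(im,None,fx=3,fy=3))
q=monitor.sense(); print(q['joint_positions'],q['tcp_pos'],q['wrist_force'],q['finger_force'],q['opening'])
E
```

```text
[-4.99039622e-01  4.68168115e-01  1.55620591e+00 -8.62428207e-06
  1.11193421e+00 -5.59188601e-01] [ 0.59364082 -0.24453157  0.06960042] [ 0.39034023 -0.06280886 -0.32528323] 14.996965527534485 0.5288368127689351
```

View pics/lift_c.png

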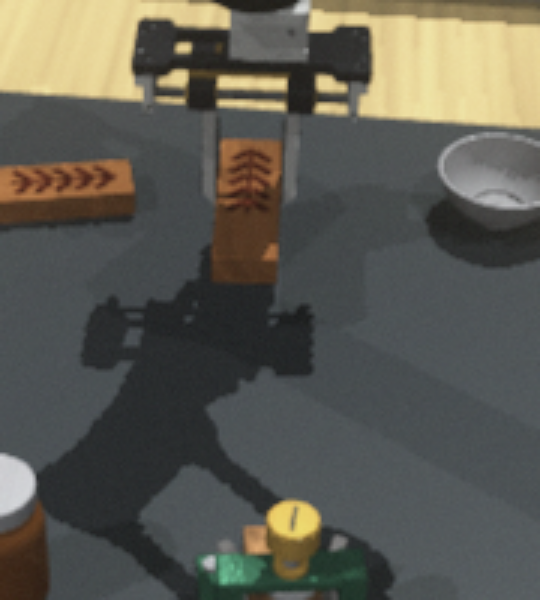

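The block is held level, bare end forward, with its end face near crop (245,270). Next I'll turn to the clamp's heading and stage in front of the mouth.

Emit:
drive_tool --pt "0 0 0 0 0 -0.056 0.04" --pt "0 0 0 0 0 -0.055 0.04" --pt "0.015 0.0005 0 0 0 0 0.04" --pt "0.027 0.0005 0 0 0 0 0.04" --pt "0.027 0.0005 0 0 0 0 0.04"

```text
clock: 5.48
tcp_pos: [0.5809, -0.1742, 0.065]
tool_rot: [-0.001, 0.645, 0.764, 0.0]
wrist_force: [0.1, 0.4, -1.5]
opening: 0.53
finger_force: 15.0
```

Emit:
drive_tool --pt "0.03 0.0005 0 0 0 0 0.04" --pt "0.03 0.0005 0 0 0 0 0.04" --pt "0.03 0.0005 0 0 0 0 0.04" --pt "0.03 0.0005 0 0 0 0 0.04" --pt "0.028 0.0005 0 0 0 0 0.04"

```text
clock: 5.9
tcp_pos: [0.5574, -0.0264, 0.0652]
tool_rot: [-0.001, 0.645, 0.764, 0.0]
wrist_force: [0.4, 0.2, -0.9]
opening: 0.53
finger_force: 15.0
```

Emit:
drive_tool --pt "0.015 0 0 0 0 0 0.04" --pt "0 0 0.01 0 0 0 0.04" --pt "0 0 0.01 0 0 0 0.04" --pt "0 0 0.005 0 0 0 0.04" --pt "0 0 0 0 0 0 0.04"

```text
clock: 6.32
tcp_pos: [0.5549, -0.0148, 0.0384]
tool_rot: [-0.002, 0.645, 0.765, -0.001]
wrist_force: [-0.9, 0.2, -1.9]
opening: 0.53
finger_force: 15.0
```

Emit:
drive_tool --pt "0 0 0 0 0 0 0.04" --pt "0 0 0 0 0 0 0.04"

```text
clock: 6.48
tcp_pos: [0.5566, -0.0152, 0.0402]
tool_rot: [-0.0, 0.645, 0.764, -0.0]
wrist_force: [-0.0, -0.8, -0.5]
opening: 0.535
finger_force: 15.0
```

```bash
cat > st.py <<'E'
from h import *
t=[];ims=[]
for n,(a,b,c,d) in(('top',(215,315,250,400)),('side',(225,365,260,400))):
    q=cap(n); np.savez(n+'1.npz',**q)
    s=monitor.sense(); t.append(s['tcp_pos'])
    im=q['pixels'][a:b,c:d]; ims.append(cv2.resize(im,(400,int(400*(b-a)/(d-c))),interpolation=cv2.INTER_CUBIC))
h=max(i.shape[0] for i in ims)
cv2.imwrite('pics/stage.png',np.hstack([cv2.copyMakeBorder(i,0,h-i.shape[0],0,0,0) for i in ims])[:,:,::-1])
print(np.round(t,4),s['tool_rot'],s['wrist_force'],s['joint_positions'])
th=np.radians(99.8);d=np.array([np.cos(th),np.sin(th)]);nrm=np.array([-d[1],d[0]])
for n in('top','side'):
    q=dict(np.load(n+'1.npz'));P=pts(q);hsv=cv2.cvtColor(q['pixels'],cv2.COLOR_RGB2HSV).astype(int)
    H,S=hsv[...,0],hsv[...,1]
    R=(P[...,0]>.45)&(P[...,0]<.65)&(P[...,1]<.22)&(P[...,1]>-.15)&(H<20)&(S>80)
    z=P[...,2]
    b=P[R&(z>.05)&(z<.066)]; c=P[R&(z>.024)&(z<.036)]
    for nm,A in(('block',b),('cork',c)):
        L=(A[:,:2]-[.5345,.117])@np.c_[d,nrm]
        print(n,nm,len(A),'z',np.median(A[:,2]),'x range',L.min(0)[0],L[:,0].max(),'y',np.percentile(L[:,1],[1,99]),rect(A) if 0 else cv2.minAreaRect(A[:,:2].astype(np.float32)))
    k=(P[...,0]>.48)&(P[...,0]<.58)&(P[...,1]<.2)&(P[...,1]>.1)&(H>18)&(H<32)&(S>110)&(z>.11)
    A=P[k];L=(A[:,:2]-[.5345,.117])@np.c_[d,nrm];print('knob y',(L.min(0)+L.max(0))/2,np.median(A[:,2]))
E
python3 st.py
```

```text
[[ 0.5568 -0.0151  0.0405]
 [ 0.5568 -0.015   0.0406]] [2.60584440e-04 6.44584692e-01 7.64532844e-01 1.92259521e-04] [-0.32855247 -0.03742833 -0.8030844 ] [-1.51912444e-01  3.90186995e-01  1.78244213e+00  6.83645737e-05
  9.68318312e-01 -3.21787524e-01]
top block 418 z 0.057209422190307266 x range -0.18936532185266194 0.022572904380595053 y [-0.02339411  0.0254792 ] ((0.5480656623840332, 0.03468068689107895), (0.050047922879457474, 0.21181263029575348), 9.540423393249512)
top cork 394 z 0.02871909693534501 x range -0.09120997512328738 0.060156753919558784 y [-0.02197471  0.0231851 ] ((0.5362480282783508, 0.10132060199975967), (0.04682717099785805, 0.15170325338840485), 8.865983963012695)
knob y [0.03502465 0.00053509] 0.11386378474364155
side block 1261 z 0.05860869792468212 x range -0.19151223096086487 -0.028966980847132996 y [-0.02496486  0.02364648] ((0.5540543794631958, 0.008568823337554932), (0.050603628158569336, 0.16260956227779388), 9.552838325500488)
side cork 193 z 0.029705995775860878 x range -0.07813206801392605 0.03829445856507411 y [-0.02322931  0.0210329 ] ((0.539230227470398, 0.0974874272942543), (0.045312054455280304, 0.11681528389453888), 10.56707763671875)
knob y [ 0.03689946 -0.00062839] 0.11464754479350692
```

View pics/stage.png

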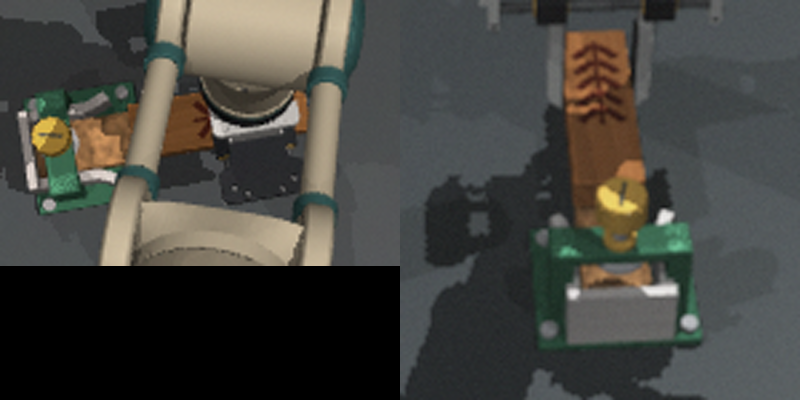

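Both cameras agree that the block is within 0.5 mm of the channel midline (cork and knob), with its end at clamp x = -29 mm. I'll enter the mouth, then lower onto the cork.

Emit:
drive_tool --pt "0.006 0 0 0 0 0 0.04" --pt "0.008 0 0 0 0 0 0.04" --pt "0.008 0 0 0 0 0 0.04" --pt "0.008 0 0 0 0 0 0.04" --pt "0 0 0.001 0 0 0 0.04"

```text
clock: 7.0
tcp_pos: [0.5507, 0.0172, 0.0396]
tool_rot: [-0.0, 0.644, 0.765, 0.0]
wrist_force: [-0.3, 0.6, -1.2]
opening: 0.533
finger_force: 15.0
```

Emit:
drive_tool --pt "0 0 0.001 0 0 0 0.04" --pt "0 0 0.001 0 0 0 0.04" --pt "0 0 0 0 0 0 0.04" --pt "0 0 0 0 0 0 0.04"

```text
clock: 7.33
tcp_pos: [0.5513, 0.0151, 0.0373]
tool_rot: [-0.0, 0.644, 0.765, -0.0]
wrist_force: [-0.6, 1.0, -1.6]
opening: 0.526
finger_force: 15.0
```

Emit:
drive_tool --pt "0 0 0.0005 0 0 0 0.04" --pt "0 0 0.0005 0 0 0 0.04" --pt "0 0 0 0 0 0 0.04"

```text
clock: 7.58
tcp_pos: [0.5512, 0.0151, 0.0363]
tool_rot: [-0.0, 0.644, 0.765, -0.0]
wrist_force: [-0.8, -0.3, -1.9]
opening: 0.533
finger_force: 15.0
```

Emit:
drive_tool --pt "0 0 0.0005 0 0 0 0.04" --pt "0 0 0 0 0 0 0.04"

```text
clock: 7.75
tcp_pos: [0.5512, 0.0152, 0.0359]
tool_rot: [-0.0, 0.644, 0.765, -0.0]
wrist_force: [0.2, -0.4, -2.1]
opening: 0.532
finger_force: 15.0
```

Emit:
drive_tool --pt "0 0 0.0004 0 0 0 0.04" --pt "0 0 0 0 0 0 0.04"

```text
clock: 7.92
tcp_pos: [0.5513, 0.0152, 0.0356]
tool_rot: [0.0, 0.644, 0.765, 0.0]
wrist_force: [0.0, -0.7, -0.9]
opening: 0.529
finger_force: 15.0
```

Emit:
drive_tool --pt "0 0 0.0004 0 0 0 0.04" --pt "0 0 0 0 0 0 0.04"

```text
clock: 8.08
tcp_pos: [0.5514, 0.0152, 0.0354]
tool_rot: [0.0, 0.644, 0.765, 0.0]
wrist_force: [-0.6, -1.1, 0.2]
opening: 0.532
finger_force: 15.0
```

Emit:
drive_tool --pt "0 0 0.0004 0 0 0 0.04" --pt "0 0 0 0 0 0 0.04"

```text
clock: 8.25
tcp_pos: [0.5514, 0.0151, 0.035]
tool_rot: [0.0, 0.644, 0.765, 0.0]
wrist_force: [-0.9, -1.2, 1.5]
opening: 0.532
finger_force: 15.0
```

Emit:
drive_tool --pt "0.003 0 0 0 0 0 0.04" --pt "0.004 0 0 0 0 0 0.04" --pt "0.004 0 0 0 0 0 0.04" --pt "0.003 0 0 0 0 0 0.04" --force 12

```text
clock: 8.58
tcp_pos: [0.5493, 0.0293, 0.0351]
tool_rot: [0.001, 0.644, 0.765, 0.0]
wrist_force: [0.8, -2.7, 2.7]
opening: 0.529
finger_force: 12.0
```

Emit:
drive_tool --pt "0.003 0 0 0 0 0 0.04" --pt "0.003 0 0 0 0 0 0.04" --pt "0.003 0 0 0 0 0 0.04"

```text
clock: 8.83
tcp_pos: [0.5477, 0.038, 0.0351]
tool_rot: [0.001, 0.644, 0.765, 0.0]
wrist_force: [1.0, -2.9, 4.6]
opening: 0.534
finger_force: 12.0
```

Emit:
drive_tool --pt "0.003 0 -0.0003 0 0 0 0.04" --pt "0.004 0 0 0 0 0 0.04" --pt "0.004 0 0 0 0 0 0.04" --pt "0.004 0 0 0 0 0 0.04"

```text
clock: 9.17
tcp_pos: [0.545, 0.0529, 0.0352]
tool_rot: [0.0, 0.644, 0.765, 0.0]
wrist_force: [-0.6, -3.8, 4.1]
opening: 0.531
finger_force: 12.0
```

Emit:
drive_tool --pt "0.003 0 0 0 0 0 0.04" --pt "0.003 0 0 0 0 0 0.04" --pt "0.003 0 0 0 0 0 0.04"

```text
clock: 9.42
tcp_pos: [0.5435, 0.0616, 0.0353]
tool_rot: [0.0, 0.644, 0.765, 0.0]
wrist_force: [0.4, -3.7, 5.4]
opening: 0.531
finger_force: 12.0
```

Emit:
drive_tool --pt "0.003 0 -0.0004 0 0 0 0.04" --pt "0.003 0 0 0 0 0 0.04" --pt "0.002 0 0 0 0 0 0.04"

```text
clock: 9.67
tcp_pos: [0.5417, 0.0699, 0.0354]
tool_rot: [-0.0, 0.644, 0.765, 0.0]
wrist_force: [0.4, -2.9, 3.4]
opening: 0.53
finger_force: 12.0
```

Emit:
drive_tool --pt "0.001 0 0 0 0 0 0.04" --pt "0.001 0 0 0 0 0 0.04"

```text
clock: 9.83
tcp_pos: [0.5414, 0.0716, 0.0354]
tool_rot: [-0.0, 0.644, 0.765, -0.0]
wrist_force: [1.0, -2.7, 2.2]
opening: 0.53
finger_force: 12.0
```

Emit:
drive_tool --pt "0.001 0 0 0 0 0 0.04"

```text
clock: 9.92
tcp_pos: [0.5413, 0.0725, 0.0354]
tool_rot: [-0.0, 0.644, 0.765, -0.0]
wrist_force: [0.1, -3.6, 4.1]
opening: 0.526
finger_force: 12.0
```

Emit:
drive_tool --pt "0.001 0 0 0 0 0 0.04" --pt "0 0 0 0 0 0 0.04"

```text
clock: 10.08
tcp_pos: [0.5412, 0.0733, 0.0354]
tool_rot: [0.0, 0.644, 0.765, -0.0]
wrist_force: [0.7, -2.7, 3.7]
opening: 0.533
finger_force: 12.0
```

Emit:
drive_tool --pt "0.0007 0 0 0 0 0 0.04" --pt "0 0 0 0 0 0 0.04"

```text
clock: 10.25
tcp_pos: [0.5412, 0.0734, 0.0354]
tool_rot: [0.0, 0.644, 0.765, -0.0]
wrist_force: [0.2, -4.9, 2.8]
opening: 0.529
finger_force: 12.0
```

Emit:
drive_tool --pt "0.0007 0 0 0 0 0 0.04" --pt "0 0 0 0 0 0 0.04"

```text
clock: 10.42
tcp_pos: [0.5412, 0.0734, 0.0354]
tool_rot: [0.001, 0.644, 0.765, -0.001]
wrist_force: [0.7, -7.6, 3.6]
opening: 0.531
finger_force: 12.0
```

The TCP stopped at clamp x = -44.1 mm (home predicted -44.2) and the push force is rising, so the block is home. I'll give it one more small nudge, let go and look.

Emit:
drive_tool --pt "0.0006 0 0 0 0 0 0.04" --pt "0 0 0 0 0 0 0.04"

```text
clock: 10.58
tcp_pos: [0.5413, 0.0734, 0.0355]
tool_rot: [0.001, 0.644, 0.765, -0.001]
wrist_force: [2.5, -8.7, 3.5]
opening: 0.533
finger_force: 12.0
```

Emit:
drive_tool --pt "0 0 0 0 0 0 0.055" --pt "0 0 0 0 0 0 0.065" --pt "0 0 0 0 0 0 0.08" --pt "0 0 0 0 0 0 0.08" --pt "0 0 0 0 0 0 0.08"

```text
clock: 11.0
tcp_pos: [0.5404, 0.0759, 0.0351]
tool_rot: [-0.001, 0.644, 0.765, -0.0]
wrist_force: [0.3, -0.4, 0.1]
opening: 0.822
finger_force: 0.0
```

Emit:
drive_tool --pt "0 0 -0.005 0 0 0 0.08" --pt "0 0 -0.015 0 0 0 0.08" --pt "0 0 -0.03 0 0 0 0.08" --pt "0 0 -0.03 0 0 0 0.08" --pt "0 0 -0.03 0 0 0 0.08"

```text
clock: 11.42
tcp_pos: [0.5404, 0.0756, 0.1468]
tool_rot: [-0.0, 0.644, 0.765, -0.0]
wrist_force: [0.6, -0.1, 0.6]
opening: 0.851
finger_force: 0.0
```

```bash
cat > chk.py <<'E'
import sys
from h import *
q=cap('side'); np.savez('side2.npz',**q)
im=q['pixels'][225:365,260:400]; cv2.imwrite('pics/%s.png'%sys.argv[1],cv2.resize(im,None,fx=4,fy=4,interpolation=cv2.INTER_CUBIC)[:,:,::-1])
th=np.radians(99.8);d=np.array([np.cos(th),np.sin(th)]);nrm=np.array([-d[1],d[0]])
P=pts(q);hsv=cv2.cvtColor(q['pixels'],cv2.COLOR_RGB2HSV).astype(int);H,S=hsv[...,0],hsv[...,1];z=P[...,2]
R=(P[...,0]>.45)&(P[...,0]<.65)&(P[...,1]<.22)&(P[...,1]>-.15)&(H<20)&(S>80)&(z>.048)&(z<.06)
L=(P[R][:,:2]-[.5345,.117])@np.c_[d,nrm]; print('block',R.sum(),np.median(z[R]),L.min(0),L.max(0))
s=monitor.sense(); print(s['clock'],s['tcp_pos'],s['joint_positions'],s['wrist_force'],s['wrist_torque'])
E
python3 chk.py home
```

```text
block 825 0.05375911476154613 [-0.1016778  -0.02476828] [0.0598306  0.02546446]
11.4667 [0.54465103 0.07573227 0.15314763] [ 1.13062966e-02  2.66841801e-01  1.65295024e+00  4.64225566e-04
  1.21060864e+00 -1.60038339e-01] [1.97351023 0.18679077 2.10550484] [-0.06593869 -0.06535871 -0.0033427 ]
```

View pics/home.png

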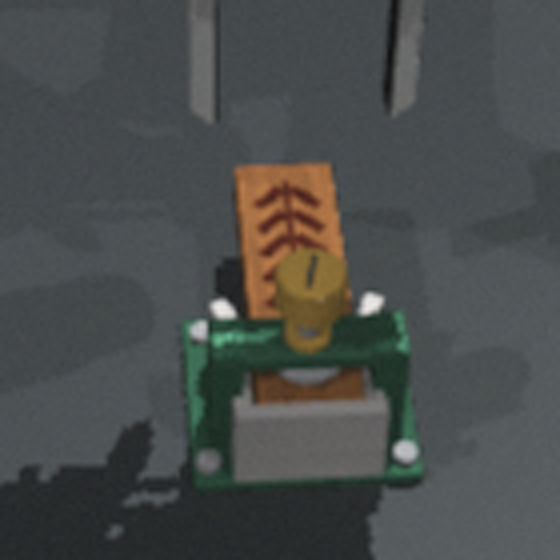

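The block is home: its measured span is -101.7 to +59.8 mm in the clamp frame, and the picture shows its end against the stop plate with the fingers clear at (205,60) and (405,60). Now I'll go over the knob and wind the wrist back for one long clockwise turn.

Emit:
drive_tool --pt "0.02 0 0 0 0 0 0.08" --pt "0.03 0.0007 0 0 0 0 0.08" --pt "0.0268 0 0 0 0 0 0.08" --pt "0 0 0 0 0 -0.12 0.08" --pt "0 0 0 0 0 -0.12 0.08"

```text
clock: 11.88
tcp_pos: [0.528, 0.1529, 0.1457]
tool_rot: [-0.0, 0.544, 0.839, 0.0]
wrist_force: [-0.5, 0.4, -0.1]
opening: 0.85
finger_force: 0.0
```

Emit:
drive_tool --pt "0 0 0 0 0 -0.12 0.07" --pt "0 0 0 0 0 -0.12 0.07" --pt "0 0 0 0 0 -0.12 0.07" --pt "0 0 0 0 0 -0.12 0.07" --pt "0 0 0 0 0 -0.12 0.07"

```text
clock: 12.3
tcp_pos: [0.5284, 0.1514, 0.1456]
tool_rot: [-0.0, 0.273, 0.962, 0.0]
wrist_force: [-0.2, 0.6, 0.1]
opening: 0.751
finger_force: 0.0
```

Emit:
drive_tool --pt "0 0 0 0 0 -0.12 0.07" --pt "0 0 0 0 0 -0.12 0.07" --pt "0 0 0 0 0 -0.12 0.07" --pt "0 0 0 0 0 -0.12 0.07" --pt "0 0 0 0 0 -0.12 0.07"

```text
clock: 12.72
tcp_pos: [0.5283, 0.1514, 0.1456]
tool_rot: [0.0, -0.023, 1.0, 0.0]
wrist_force: [-0.2, 0.6, -0.1]
opening: 0.746
finger_force: 0.0
```

Emit:
drive_tool --pt "0 0 0 0 0 -0.12 0.07" --pt "0 0 0 0 0 -0.12 0.07" --pt "0 0 0 0 0 -0.12 0.07" --pt "0 0 0 0 0 -0.12 0.07" --pt "0 0 0 0 0 -0.12 0.07"

```text
clock: 13.13
tcp_pos: [0.5284, 0.1514, 0.1456]
tool_rot: [0.0, -0.318, 0.948, 0.0]
wrist_force: [0.2, 0.1, -0.4]
opening: 0.745
finger_force: 0.0
```

Emit:
drive_tool --pt "0 0 0 0 0 -0.06 0.07" --pt "0 0 0 0 0 0 0.07" --pt "0 0 0 0 0 0 0.07"

```text
clock: 13.38
tcp_pos: [0.5284, 0.1513, 0.1456]
tool_rot: [0.0, -0.342, 0.94, 0.0]
wrist_force: [0.0, -0.4, 0.2]
opening: 0.742
finger_force: 0.0
```

```bash
python3 - <<'E'
from h import *
s=monitor.sense(); q=s['tool_rot']; print(s['clock'],s['tcp_pos'],q,'yaw x',2*np.arctan2(q[2],q[1]),s['joint_positions'],s['wrist_force'],s['wrist_torque'])
E
```

```text
13.3833 [0.52838035 0.15130419 0.14556014] [ 6.43361025e-05 -3.42213219e-01  9.39622313e-01  1.31570431e-04] yaw x 3.8401353104439115 [ 1.52081097e-01  2.78563663e-01  1.65615282e+00  3.03109308e-04
  1.20680156e+00 -2.11736579e+00] [ 0.0357607  -0.35223653  0.2188858 ] [ 0.02136188 -0.00480096  0.01415389]
```

Emit:
drive_tool --pt "0 0 0 0 0 -0.1 0.07" --pt "0 0 0 0 0 -0.1 0.07" --pt "0 0 0 0 0 -0.1 0.07" --pt "0 0 0.01 0 0 -0.1 0.07" --pt "0 0 0.02 0 0 0 0.07" --force 10

```text
clock: 13.8
tcp_pos: [0.5307, 0.1516, 0.1175]
tool_rot: [0.003, -0.524, 0.852, -0.001]
wrist_force: [0.3, 0.7, -0.6]
opening: 0.746
finger_force: 0.0
```

Emit:
drive_tool --pt "0 0 0.015 0 0 0 0.07" --pt "0 0 0.01 0 0 0 0.07" --pt "0 0 0.0035 0 0 0 0.05" --pt "0 0 0 0 0 0 0.04" --pt "0 0 0 0 0 0 0.036"

```text
clock: 14.22
tcp_pos: [0.529, 0.1513, 0.0874]
tool_rot: [0.0, -0.523, 0.853, -0.0]
wrist_force: [0.5, -0.2, -0.0]
opening: 0.571
finger_force: 0.0
```

Emit:
drive_tool --pt "0 0 0 0 0 0 0.036" --pt "0 0 0 0 0 0 0.034" --pt "0 0 0 0 0 0 0.034" --pt "0 0 0 0 0 0 0.025" --pt "0 0 0 0 0 0 0.025"

```text
clock: 14.63
tcp_pos: [0.5288, 0.1513, 0.0875]
tool_rot: [0.0, -0.523, 0.853, -0.0]
wrist_force: [-0.4, 1.3, 2.1]
opening: 0.341
finger_force: 10.0
```

Emit:
drive_tool --pt "0 0 0 0 0 0 0.025" --pt "0 0 0 0 0 0 0.025"

```text
clock: 14.8
tcp_pos: [0.5288, 0.1513, 0.0875]
tool_rot: [0.0, -0.523, 0.852, -0.0]
wrist_force: [-0.6, 0.4, 4.1]
opening: 0.334
finger_force: 10.0
```

```bash
cat > s.py <<'E'
from h import *
s=monitor.sense(); q=s['tool_rot']; print(s['clock'],s['tcp_pos'],'yaw',2*np.arctan2(q[2],q[1]),'q6',s['joint_positions'][5],'F',s['wrist_force'],'T',s['wrist_torque'],'j6',s['joint_efforts'][5],s['opening']*.094,s['finger_force'])
E
python3 s.py
```

```text
14.8 [0.52876667 0.15130886 0.08751719] yaw 4.24174419103081 q6 -2.5190414394917626 F [-0.61514203  0.38063364  4.10524044] T [ 0.14909459  0.16381717 -0.01048438] j6 -0.0018828993779607117 0.031394719135626976 10.00027522444725
```

The knob is gripped (32 mm, light 10 N). It's safe to turn 1.0 rad before the earliest possible touch.

Emit:
drive_tool --pt "0 0 0.0001 0 0 0.06 0.025" --pt "0 0 0.0002 0 0 0.12 0.025" --pt "0 0 0.0002 0 0 0.12 0.025" --pt "0 0 0.0002 0 0 0.12 0.025" --pt "0 0 0.0002 0 0 0.12 0.025"

```text
clock: 15.22
tcp_pos: [0.529, 0.1511, 0.0867]
tool_rot: [0.001, -0.274, 0.962, -0.0]
wrist_force: [-0.6, -0.3, 4.7]
opening: 0.332
finger_force: 10.0
```

```bash
python3 s.py
```

```text
15.2167 [0.52903335 0.15107076 0.08666549] yaw 3.6961990264008175 q6 -1.9732704736375504 F [-0.59098951 -0.25607134  4.66089808] T [ 0.02018625  0.0928201  -0.00557187] j6 -1.1390473321080208 0.031218792489281093 9.99530553817749
```

Emit:
drive_tool --pt "0 0 0.0002 0 0 0.12 0.025" --pt "0 0 0.0002 0 0 0.12 0.025" --pt "0 0 0.0002 0 0 0.12 0.025" --pt "0 0 0.0002 0 0 0.12 0.025"

```text
clock: 15.55
tcp_pos: [0.5291, 0.1508, 0.0859]
tool_rot: [0.001, -0.037, 0.999, -0.0]
wrist_force: [-0.8, -1.3, 4.0]
opening: 0.34
finger_force: 10.0
```

```bash
python3 s.py
```

```text
15.55 [0.52911235 0.15077216 0.08590075] yaw 3.2163361428256754 q6 -1.4932416945926577 F [-0.8290172  -1.26142647  4.02923034] T [-0.25746409  0.05280833  0.00355716] j6 -1.1386853456497192 0.032006498731739365 9.995330572128296
```

Emit:
drive_tool --pt "0 0 0.0002 0 0 0.1 0.025" --pt "0 0 0.0002 0 0 0.1 0.025"

```text
clock: 15.72
tcp_pos: [0.5291, 0.1506, 0.0856]
tool_rot: [0.001, 0.062, 0.998, -0.0]
wrist_force: [-0.6, -1.5, 4.6]
opening: 0.332
finger_force: 10.0
```

```bash
python3 s.py
```

```text
15.7167 [0.52911475 0.15064022 0.08556077] yaw 3.017308624088509 q6 -1.2941996727573473 F [-0.63634605 -1.52377305  4.64214022] T [-0.30314755  0.06936432  0.00850569] j6 -0.9314108267426491 0.03119800947125768 9.996644407510757
```

Emit:
drive_tool --pt "0 0 0.0001 0 0 0.1 0.025" --pt "0 0 0.0002 0 0 0.1 0.025"

```text
clock: 15.88
tcp_pos: [0.5291, 0.1505, 0.0852]
tool_rot: [0.001, 0.161, 0.987, -0.0]
wrist_force: [-1.3, -1.7, 5.4]
opening: 0.34
finger_force: 10.0
```

```bash
python3 s.py
```

```text
15.8833 [0.52907004 0.15054567 0.08523665] yaw 2.817500384851075 q6 -1.094270709764307 F [-1.3273078  -1.71014999  5.42958206] T [-0.37238524  0.16564349 -0.02400047] j6 -0.942889116704464 0.03194885047011786 9.996638596057892
```

Emit:
drive_tool --pt "0 0 0.0002 0 0 0.1 0.025" --pt "0 0 0.0001 0 0 0.1 0.025"

```text
clock: 16.05
tcp_pos: [0.529, 0.1504, 0.0849]
tool_rot: [0.001, 0.259, 0.966, -0.0]
wrist_force: [-0.5, -1.8, 4.8]
opening: 0.337
finger_force: 10.0
```

```bash
python3 s.py
```

```text
16.05 [0.52896605 0.15043409 0.08493205] yaw 2.617509092737413 q6 -0.8942541466760906 F [-0.48266024 -1.83027548  4.7674006 ] T [-0.42705195  0.07681168 -0.00320264] j6 -0.9411434456706047 0.031717539477877504 9.996574223041534
```

Emit:
drive_tool --pt "0 0 0.0002 0 0 0.1 0.025" --pt "0 0 0.0001 0 0 0.1 0.025"

```text
clock: 16.22
tcp_pos: [0.5289, 0.1503, 0.0846]
tool_rot: [0.001, 0.354, 0.935, -0.001]
wrist_force: [-0.9, -1.7, 4.2]
opening: 0.337
finger_force: 10.0
```

```bash
python3 s.py
```

```text
16.2167 [0.5288773  0.15034848 0.08463127] yaw 2.417575627679688 q6 -0.6942723325763042 F [-0.94878073 -1.69577112  4.2434021 ] T [-0.41163606  0.17904165  0.02334036] j6 -0.9420156106352806 0.031671263752651425 9.996644854545593
```

Emit:
drive_tool --pt "0 0 0.0002 0 0 0.1 0.025" --pt "0 0 0.0001 0 0 0.1 0.025"

```text
clock: 16.38
tcp_pos: [0.5288, 0.1503, 0.0843]
tool_rot: [0.001, 0.446, 0.895, -0.001]
wrist_force: [-0.7, -2.7, 4.8]
opening: 0.34
finger_force: 10.0
```

```bash
python3 s.py
```

```text
16.3833 [0.52878838 0.15027689 0.08431842] yaw 2.2175618004601803 q6 -0.4942542992078776 F [-0.71328784 -2.69997563  4.75334696] T [-0.49286123  0.24769997  0.08408126] j6 -0.9420271217823029 0.031953926347922844 9.996678829193115
```

Emit:
drive_tool --pt "0 0 0.0002 0 0 0.1 0.025" --pt "0 0 0.0001 0 0 0.1 0.025"

```text
clock: 16.55
tcp_pos: [0.5287, 0.1503, 0.084]
tool_rot: [0.001, 0.533, 0.846, -0.001]
wrist_force: [0.6, -1.2, 4.7]
opening: 0.337
finger_force: 10.0
```

```bash
python3 s.py
```

```text
16.55 [0.52866719 0.15025564 0.08397342] yaw 2.0175223689291784 q6 -0.294228903535367 F [ 0.60191134 -1.17717497  4.66486584] T [-0.54228137  0.24897773  0.02164228] j6 -0.94231266528368 0.03169694322464968 9.996636807918549
```

Emit:
drive_tool --pt "0 0 0.0002 0 0 0.1 0.025" --pt "0 0 0.0001 0 0 0.1 0.025"

```text
clock: 16.72
tcp_pos: [0.5285, 0.1502, 0.0837]
tool_rot: [0.001, 0.615, 0.789, -0.001]
wrist_force: [-1.7, -2.2, 5.4]
opening: 0.339
finger_force: 10.0
```

```bash
python3 s.py
```

```text
16.7167 [0.52854787 0.15020639 0.08367301] yaw 1.817468362366737 q6 -0.094225489075706 F [-1.70478077 -2.16629641  5.35928385] T [-0.47435322  0.28184418  0.02080041] j6 -0.9425291419029236 0.03185534609683154 9.996590316295624
```

Emit:
drive_tool --pt "0 0 0.0002 0 0 0.1 0.025" --pt "0 0 0.0001 0 0 0.1 0.025"

```text
clock: 16.88
tcp_pos: [0.5285, 0.1503, 0.0833]
tool_rot: [0.001, 0.69, 0.723, -0.001]
wrist_force: [-1.3, -2.4, 5.1]
opening: 0.336
finger_force: 10.0
```

```bash
python3 s.py
```

```text
16.8833 [0.52845171 0.15025056 0.08334392] yaw 1.6175180881783995 q6 0.10578372910786683 F [-1.30431641 -2.35734367  5.10057627] T [-0.49752399  0.35128256  0.06256242] j6 -0.9428313374519348 0.03160408509174954 9.996591210365295
```

Emit:
drive_tool --pt "0 0 0.0002 0 0 0.1 0.025" --pt "0 0 0.0001 0 0 0.1 0.025"

```text
clock: 17.05
tcp_pos: [0.5283, 0.1502, 0.083]
tool_rot: [0.001, 0.759, 0.651, -0.001]
wrist_force: [-0.9, -1.4, 5.4]
opening: 0.338
finger_force: 10.0
```

```bash
python3 s.py
```

```text
17.05 [0.52832746 0.15024983 0.08301932] yaw 1.4174715413966745 q6 0.30575691455137727 F [-0.91515305 -1.37113598  5.39023759] T [-0.44638463  0.35102086  0.03351825] j6 -0.9390846267342567 0.031766665334502356 9.996626079082489
```

Emit:
drive_tool --pt "0 0 0.0002 0 0 0.1 0.025" --pt "0 0 0.0001 0 0 0.1 0.025"

```text
clock: 17.22
tcp_pos: [0.5282, 0.1503, 0.0827]
tool_rot: [0.001, 0.82, 0.572, -0.001]
wrist_force: [-2.1, -2.7, 5.1]
opening: 0.339
finger_force: 10.0
```

```bash
python3 s.py
```

```text
17.2167 [0.52822683 0.15028197 0.08272513] yaw 1.2175933792368747 q6 0.5056578401317 F [-2.13968388 -2.65472387  5.12893533] T [-0.49941196  0.44546998  0.04514216] j6 -0.8929787948727608 0.031824283889556534 9.996605962514877
```

J6 effort is starting to shift (-0.942 to -0.893), which is probably first touch. I'll take smaller steps.

Emit:
drive_tool --pt "0 0 0.0002 0 0 0.1 0.025"

```text
clock: 17.3
tcp_pos: [0.5282, 0.1503, 0.0826]
tool_rot: [0.001, 0.848, 0.53, -0.001]
wrist_force: [-1.3, -1.9, 6.2]
opening: 0.333
finger_force: 10.0
```

```bash
python3 s.py
```

```text
17.3 [0.5281808  0.15030382 0.08256319] yaw 1.117654699508185 q6 0.6055706585889458 F [-1.28139009 -1.87019982  6.23818308] T [-0.40278316  0.5225978   0.09546622] j6 -0.8586903288960457 0.03134761989476702 9.99666541814804
```

Emit:
drive_tool --pt "0 0 0.0001 0 0 0.1 0.025"

```text
clock: 17.38
tcp_pos: [0.5281, 0.1504, 0.0824]
tool_rot: [0.001, 0.873, 0.487, -0.001]
wrist_force: [-1.9, -1.9, 6.1]
opening: 0.337
finger_force: 10.0
```

```bash
python3 s.py
```

```text
17.3833 [0.52810942 0.15035397 0.0824263 ] yaw 1.01778532304284 q6 0.7054731042707563 F [-1.86319548 -1.85063657  6.09205202] T [-0.35971888  0.48432329  0.1535475 ] j6 -0.8303819596767426 0.03169533929352685 9.996284991502762
```

Emit:
drive_tool --pt "0 0 0.0002 0 0 0.1 0.025"

```text
clock: 17.47
tcp_pos: [0.5281, 0.1504, 0.0823]
tool_rot: [0.001, 0.897, 0.443, -0.001]
wrist_force: [-1.2, -2.5, 6.5]
opening: 0.343
finger_force: 10.0
```

```bash
python3 s.py
```

```text
17.4667 [0.5280921  0.1503691  0.08227581] yaw 0.9178080044455064 q6 0.8054000212277758 F [-1.22922594 -2.46582899  6.54407117] T [-0.37245445  0.50016387  0.18628946] j6 -0.7968541234731674 0.03222899946673283 9.996468722820282
```

Emit:
drive_tool --pt "0 0 0.0001 0 0 0.1 0.025"

```text
clock: 17.55
tcp_pos: [0.5281, 0.1505, 0.0822]
tool_rot: [0.001, 0.918, 0.398, -0.0]
wrist_force: [-1.9, -1.3, 6.5]
opening: 0.336
finger_force: 10.0
```

```bash
python3 s.py
```

```text
17.55 [0.52812835 0.15047011 0.08215329] yaw 0.8178564458843118 q6 0.9053286306477839 F [-1.93283046 -1.29565551  6.50609989] T [-0.28114514  0.49794068  0.22606586] j6 -0.763830654323101 0.03160399589303147 9.996847808361053
```

Emit:
drive_tool --pt "0 0 0.0001 0 0 0.1 0.025" --pt "0 0 0 0 0 0 0.025"

```text
clock: 17.72
tcp_pos: [0.5283, 0.1506, 0.082]
tool_rot: [0.0, 0.936, 0.352, -0.0]
wrist_force: [-1.8, -1.9, 4.6]
opening: 0.341
finger_force: 10.0
```

```bash
python3 s.py
```

```text
17.7167 [0.52825064 0.15058974 0.08197943] yaw 0.7192304611838988 q6 1.0038212424263198 F [-1.76983966 -1.86641392  4.64405691] T [-0.39285982  0.43241933 -0.10749594] j6 0.48685865476727486 0.03205717385967559 10.001484006643295
```

The resistance has clearly risen (torque about 0.04 to 0.23 N m, roughly 20+ N of clamping). Now I'll release and rise clear.

Emit:
drive_tool --pt "0 0 0 0 0 0 0.04" --pt "0 0 0 0 0 0 0.05" --pt "0 0 0 0 0 0 0.06" --pt "0 0 0 0 0 0 0.06" --pt "0 0 0 0 0 0 0.06"

```text
clock: 18.13
tcp_pos: [0.5284, 0.1512, 0.0812]
tool_rot: [-0.0, 0.936, 0.353, -0.0]
wrist_force: [0.5, -0.3, -0.1]
opening: 0.63
finger_force: 0.0
```

Emit:
drive_tool --pt "0 0 -0.01 0 0 0 0.06" --pt "0 0 -0.025 0 0 0 0.06" --pt "0 0 -0.035 0 0 0 0.06" --pt "0 0 -0.035 0 0 0 0.06" --pt "0 0 -0.025 0 0 0 0.06"

```text
clock: 18.55
tcp_pos: [0.5294, 0.1514, 0.2152]
tool_rot: [0.0, 0.936, 0.353, 0.002]
wrist_force: [0.3, -0.3, 0.4]
opening: 0.637
finger_force: 0.0
```

Emit:
drive_tool --pt "0 0 -0.015 0 0 0 0.06" --pt "0 0 0 0 0 0 0.06" --pt "0 0 0 0 0 0 0.06"

```text
clock: 18.8
tcp_pos: [0.5288, 0.1513, 0.2275]
tool_rot: [0.0, 0.936, 0.353, 0.001]
wrist_force: [0.3, 0.6, -0.6]
opening: 0.638
finger_force: 0.0
```

```bash
python3 chk.py end; python3 - <<'E'
from h import *
q=dict(np.load('side2.npz'));P=pts(q);hsv=cv2.cvtColor(q['pixels'],cv2.COLOR_RGB2HSV).astype(int);H,S=hsv[...,0],hsv[...,1]
k=(P[...,0]>.48)&(P[...,0]<.58)&(P[...,1]<.2)&(P[...,1]>.1)&(H>18)&(H<32)&(S>110)&(P[...,2]>.1)
print('knob top',np.median(P[k],0),np.percentile(P[k][:,2],95))
E
```

```text
block 826 0.05348202887294391 [-0.10191758 -0.0247987 ] [0.05904605 0.02516743]
18.85 [0.52796132 0.15107879 0.2260492 ] [1.51962080e-01 2.26285848e-01 1.52264994e+00 4.18435418e-05
 1.39333706e+00 1.00089929e+00] [-0.47141223 -0.1825001  -1.04065687] [-0.08209876  0.10307429  0.04524716]
knob top [0.53133732 0.15362318 0.10930165] 0.3472750937549411
```

View pics/end.png

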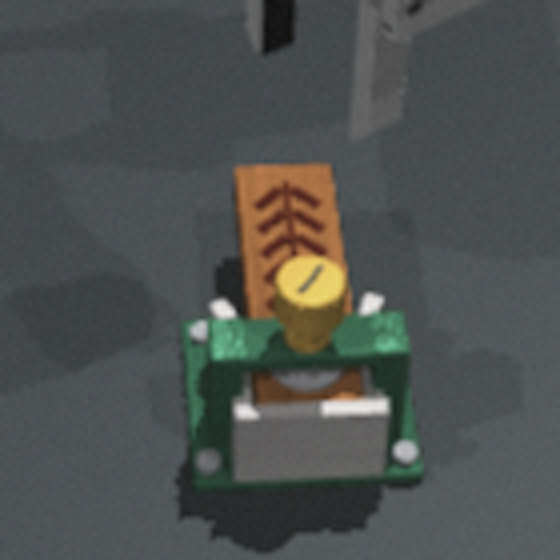

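The knob at (312,280) has dropped about 5.4 mm, and its slot has turned by the commanded angle, so there was no slip. The block's pose is unchanged against the stop, and the gripper is clear above. I'm handing in.

```bash
python3 -c "
from workcell import sign_off; print(sign_off())"
```

```text
the job is handed in; nothing more can be done
None
```

The job is handed in at 18.9 s: the block is home against the back stop and held by the thumbscrew at an estimated 20 N or a little more, and the gripper is clear above.

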